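# Load a bangle on the index head and hold its plunger out

## Robot

A 7-joint arm with a two-finger parallel gripper is mounted at the origin on the work surface. World frame = base frame: x ahead of the robot, y to its left, z up, the work surface at z = 0. Lengths are in m, angles in rad, forces in N, time in s.
With the tool pointing down it reaches from about 0.4 to 0.85 m from the base axis. Payload 4.5 kg.
Tool frame: the origin (TCP) lies at the very end of the fingers, on their centre line; the grasp point (between the pads) lies 19 mm behind it; y points along the fingers, x is the direction in which the jaws open and shut, and the axes are right-handed (so a half turn about y gives the same grasp; the last joint's range is limited). The gripper opens to 88 mm and grips with 3 to 60 N. Pads are 18 mm wide; open, the fingers measure 123 mm over their backs; the gripper's body (75 mm by 187 mm) begins 45 mm behind the grasp point.
Start: joints at [-1.245, 0.689, -0.195, 1.565, 0.157, 0.902, -0.215], TCP at [0.18, 0.599, 0.203] pointing down, gripper open.
Joint ranges: [-3.01, 3.01], [-0.46, 2.08], [-1.47, 1.51], [0.13, 2.56], [-1, 4.14], [0.04, 2.09], [-2.66, 2.66]. Speed limits (rad/s): [2.57, 2.57, 3.14, 3.14, 3.14, 3.14, 3.14].

## Interface

Orientations are given as a unit quaternion [x, y, z, w].
In Python, from plant import r gives the robot as it stands.
- The arm moves only by the shell command python3 -m inch 'ROWS' [OPENING] [FORCE]. ROWS is JSON, a list of rows, each a list of 6 numbers: the shift along the tool's x, y, z in mm, then the turn, a rotation vector about the tool's x, y, z in rad. In form: [[x, y, z, ax, ay, az], ...]. A call has 1 to 12 rows; each row shifts and turns the commanded pose from where the row before left it, along the tool's axes as they then stand; what a row does not reach is not made up. A row lasts 1/12 s, in which the tool goes at most 41.7 mm and 7.16 degrees, less where a joint would pass 70% of its speed; a pose out of reach is approached as far as the arm can. A call is refused whole if a number of a shift passes 41.7 or a number of a turn 0.125, either way. A call with a gripper value outside its range is refused whole. OPENING is the finger opening in mm, from 0 to 88.1, set as the call begins (- or left out, the last holds). The fingers move at their own pace and stop on an object; FORCE is the grip in N (left out, the last holds). Time passes only in rows, so rows that do not move let the fingers close. It gives the time, the measured TCP pose, the force and the opening at its end, in the units of the state.
- r.get_state(): the state, without advancing time (a new reading comes with each control period).
- r.snapshot(name): name is "scene" or "top" or "wrist"; returns a dict with "img" (420x560x3 uint8, red, green, blue), "range_z" (420x560 float32, m along the optical axis (not along the pixel's ray), 0 where there is no reading), "mtx" (3x3 intrinsics, pixels), "k1" (the pictures are not rectified: a ray, as slopes to the right and down, at radius r is drawn at 1 + k1 r^2 times it, then the intrinsics apply), "camera_from_world" (4x4, takes a point from world to camera coordinates); the wrist camera has in their place "tool_from_camera" (4x4, takes a point from camera to tool coordinates, whose origin is the TCP and whose axes are the tool frame's). Camera axes: x right, y down, z forward; pixel columns grow to the right and rows downward; lengths in m; the calibration is good to about 2 mm. A picture is of the moment at which its call begins: read the wrist's pose just before it.
- r.finish_job(): hands the job in, once; it reports no verdict.
The state is a dict: "clock": time; "q": joint angles; "qd": joint speeds; "joint_torque": joint torques, N m; "tool_pos": TCP position; "eef_rot": TCP orientation; "contact_force": force on the tool from outside, world axes, zero at the start; "moment": the same for the moment, N m; "opening": opening from 0.0 (shut) to 1.0 (fully open).
Only numpy, scipy, OpenCV 4.12 (cv2) and the standard library are available. Lean on these libraries where they do the work, as an engineer would, in place of code of your own. Each camera call takes 0.05 s, during which the arm holds its last target.

## Task

Lift the brass bangle up and off its peg on the bangle stand, slip it over the index head's white mandrel so that its whole width hangs on the mandrel, and let go of it. Then pull the sprung index plunger's black knob fully up, so that the pin is clear of the index disc, and finish while still holding it up, because I will turn the spindle by hand. Leave the steel bangle on its peg, the bottle and the screwdriver as they are.

Things in the scene. Friction and masses are not known exactly. Their poses are not given: they have to be found in the camera images.
- bangle: Brass (yellow) bangle, a rigid ring: 60 mm outside and 54 mm inside diameter, band 14 mm wide, 60 g. Origin: centre of the ring; x axis: the ring's axis. It hangs upright on one of the stand's two pegs (which one varies), centre 142 mm above the bench, axis along the peg. Can be gripped from above across its outside diameter, fingers closing along the stand's y axis.
- steel_bangle: Steel (silver grey) bangle of the same size on the stand's other peg, a bystander. Origin: centre of the ring.
- stand: Bangle stand, fixed. Origin on the bench under its post; foot 14 mm high. Bar 12 mm thick along y, 188 mm long, centre line at z = 165 mm. Two pegs 8 mm thick at y = +70 and -70 mm run from the bar along -x at z = 165 mm; the last 9 mm turn up to z = 178 mm, ending at x = -61 mm. Bangles hang about x = -30 mm. To free one: raise it 10 to 40 mm, then move it 50 mm or more along -x.
- indexer: Green index head, fixed. Origin on the bench under the spindle; spindle along x at z = 100 mm. White mandrel at x = -85 to -35 mm, then a steel shoulder (52 mm diameter) and, from x = -19 mm, the headstock: 76 mm wide, top at z = 136 mm. Index disc (90 mm diameter) at x = 44 to 60 mm; bridge over it, 34 mm wide, x = 20 to 66 mm, top at z = 166 mm. The pin stops the spindle turning.
- mandrel_end (a point): Centre of the free end of the white mandrel, 100 mm above the bench. Axes as the index head's: x along the spindle into the head, z up. The mandrel is a plain level cylinder of 44 mm diameter, 50 mm long, open at this end. A bangle let go on it rests with its top on the mandrel, its centre 5 mm below the spindle axis.
- knob (a point): Centre of the plunger's upright black round knob (26 mm diameter, 28 mm tall, red spot on top), at x = 52 mm, y = 0 of the index head, 198 mm above the bench when home; it rises with the plunger. Free all round from above. Under it: a 12 mm thick neck, then 6 mm below the home knob the top of a 20 mm thick barrel, 12 mm high, on the bridge.
- plunger (a joint): Upward travel of the sprung plunger, m: 0 = home (pin 8 mm deep in a hole of the index disc), 0.012 = fully up at its stop, pin 4 mm clear of the disc. Pulls straight up; the spring pulls down with about 6 N at home, 11 N fully up, and drives it home when let go (it does not latch).
- soda: Dark soda bottle, red cap and label, 66 mm diameter, 210 mm tall, standing loose on the bench; a bystander. Origin: centre of its underside.
- screwdriver: Screwdriver with orange handle lying loose on the bench along its x axis, a bystander. Origin: its underside, near its middle.
Things that resemble listed ones, but are neither listed nor needed, are in the scene too. Leave any orange look-alike of the stand alone. Leave any turquoise look-alike of the bangle alone.

How it is judged:
By the outcome, as a careful person would: the job done as asked, in the order asked, and still so for the second after the job is handed in, while the arm keeps its last pose, push and grip.
It also fails if it takes over 56 s, if anything falls off the work surface, if the arm or the gripper's body presses on something with over 40 N, if the wrist force passes 120 N, or if a joint passes its speed limit or range.

## Working session

There is one attempt and no reset: what is moved stays moved. The work goes in short steps, Python scripts to look and compute and a shell command to move; the robot and the scene stay as the last step left them, time stands still between calls to the robot, and variables do not carry over. Pictures are saved under pics/ and viewed, and the job is handed in when it is done.

```bash
mkdir -p pics; ls; cat > h.py <<'E'
import numpy as np, cv2
from plant import r
from scipy.spatial.transform import Rotation as R
def snap(n,f):
    s=r.get_state(); d=r.snapshot(n); cv2.imwrite('pics/'+f,d['img'][:,:,::-1]); d['state']=s
    np.savez('pics/'+f+'.npz',**{k:v for k,v in d.items() if k!='state'},pos=s['tool_pos'],rot=s['eef_rot'])
    return d
def load(f): return dict(np.load('pics/'+f+'.npz'))
def w_from_c(d):
    if 'camera_from_world' in d: return np.linalg.inv(d['camera_from_world'])
    T=np.eye(4);T[:3,:3]=R.from_quat(d['rot']).as_matrix();T[:3,3]=d['pos'];return T@d['tool_from_camera']
def rays(d,uv):
    k=np.array([float(d['k1']),0,0,0,0]); uv=np.asarray(uv,float).reshape(-1,1,2)
    s=cv2.undistortPoints(uv,d['mtx'],k)[:,0]
    return np.c_[s,np.ones(len(s))]
def pts(d,uv):
    uv=np.asarray(uv); z=d['range_z'][uv[:,1].astype(int),uv[:,0].astype(int)]
    c=rays(d,uv)*z[:,None]; T=w_from_c(d); return (c@T[:3,:3].T+T[:3,3])
def plane(d,uv,z):
    T=w_from_c(d); v=rays(d,uv)@T[:3,:3].T; o=T[:3,3]; return o+v*((z-o[2])/v[:,2])[:,None]
def maskpts(d,m):
    v,u=np.nonzero(m&(d['range_z']>0)); uv=np.c_[u,v]; return uv,pts(d,uv)
E
python3 - <<'E'
from h import *
s=r.get_state();print(s)
for n in ['scene','top','wrist']:
    d=snap(n,n+'0.png');print(n,d['mtx'],d['k1'],w_from_c({**d,'pos':s['tool_pos'],'rot':s['eef_rot']}))
E
```

```text
pics
{'clock': 0.0, 'q': array([-1.24519005,  0.68995287, -0.19450514,  1.56632094,  0.15731338,
        0.90250848, -0.21510855]), 'qd': array([-0.00066242, -0.00050377, -0.00167935,  0.0007151 ,  0.00017707,
        0.00056495,  0.00010628]), 'joint_torque': array([-3.63995769e-04, -5.27567232e+01, -1.26733795e+00, -1.53427809e+01,
       -5.27012267e-02,  6.58575082e-03,  1.73578628e-04]), 'tool_pos': array([0.17966546, 0.5979037 , 0.20193544]), 'eef_rot': array([ 0.56778512,  0.42153905, -0.42249185, -0.56694402]), 'contact_force': array([ 0.01778533,  0.13603905, -0.37534259]), 'moment': array([-0.00667438,  0.04549534, -0.00719379]), 'opening': 0.9984203260409851}
scene [[460.63910078   0.         278.05521159]
 [  0.         460.63910078 210.08656262]
 [  0.           0.           1.        ]] -0.13672854868805415 [[-0.2764275   0.57355032 -0.77112117  1.54769845]
 [ 0.96100706  0.17106167 -0.21726327  0.2543605 ]
 [ 0.00729786 -0.80111044 -0.59847206  0.91383961]
 [ 0.          0.          0.          1.        ]]
top [[416.17190662   0.         278.06337414]
 [  0.         416.17190662 211.85500311]
 [  0.           0.           1.        ]] 0.00874525209892724 [[ 0.02199929 -0.99482827  0.09916019  0.43334115]
 [-0.99955982 -0.01991176  0.021993   -0.04313364]
 [-0.0199048  -0.09960037 -0.99482841  1.04571381]
 [ 0.          0.          0.          1.        ]]
wrist [[373.54152204   0.         281.8421107 ]
 [  0.         373.54152204 207.3848685 ]
 [  0.           0.           1.        ]] -0.09696187013648044 [[ 0.28786791  0.92657847  0.24204216  0.11821853]
 [ 0.95766767 -0.27794887 -0.07494705  0.61769082]
 [-0.00216898  0.2533708  -0.9673668   0.38337192]
 [ 0.          0.          0.          1.        ]]
```

View pics/scene0.png

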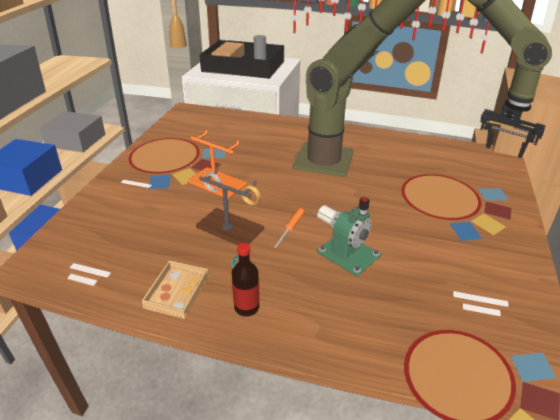

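View pics/top0.png

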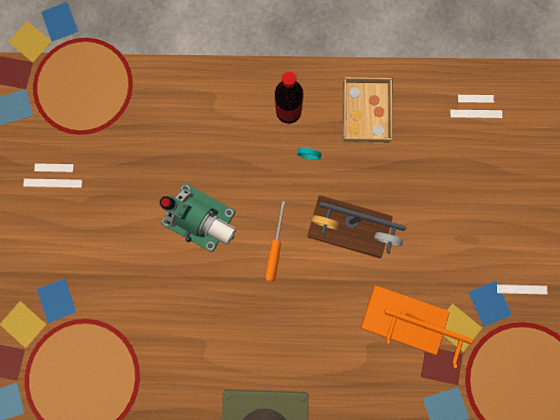

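View pics/wrist0.png

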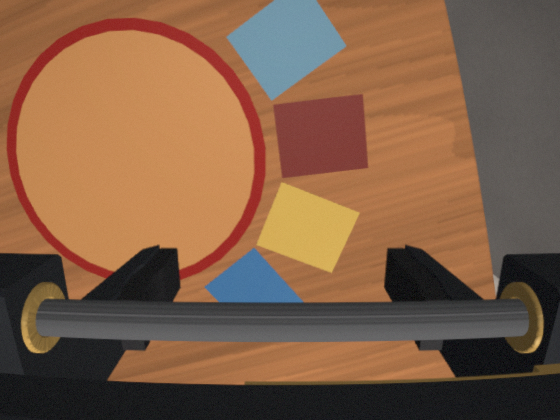

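The scene shows the brass bangle on the left (+y) peg of the dark stand, at about (325,222) in the top view. The steel bangle is at (388,240). The green indexer has its mandrel at about (218,231) and its knob at (167,202). The orange stand and turquoise ring are the decoys. Next I measure.

```bash
python3 - <<'E'
from h import *
s=r.get_state();M=R.from_quat(s['eef_rot']).as_matrix();print('tool axes cols\n',M.round(3))
for f in ['top0.png','scene0.png']:
    d=load(f); hsv=cv2.cvtColor(d['img'],cv2.COLOR_RGB2HSV); H,S,V=[hsv[...,i].astype(int) for i in range(3)]
    z=np.zeros(H.shape); v,u=np.mgrid[0:420,0:560]; P=pts(d,np.c_[u.ravel(),v.ravel()]).reshape(420,560,3)
    Z=P[...,2]
    def rep(n,m):
        p=P[m&(d['range_z']>0)]
        if len(p)<5: print(n,len(p));return
        print(f,n,len(p),'min',p.min(0).round(4),'max',p.max(0).round(4),'med',np.median(p,0).round(4))
        return p
    box=lambda x0,x1,y0,y1:(P[...,0]>x0)&(P[...,0]<x1)&(P[...,1]>y0)&(P[...,1]<y1)
    brass=(H>15)&(H<32)&(S>110)&(Z>0.09)&(Z<0.2)&(V>90)&box(.2,.7,-.4,.2)
    rep('brass',brass)
    dark=(V<90)&(S<90)&(Z>0.145)&(Z<0.18)&box(.2,.7,-.45,.0)
    p=rep('bar',dark)
    rep('red',((H<8)|(H>172))&(S>150)&(Z>.19)&(Z<.24)&box(.2,.6,0,.5))
    wh=(S<50)&(V>150)&(Z>.08)&(Z<.14)&box(.2,.6,0,.4)
    p=rep('white',wh)
    o=d['img'].copy();o[brass]=[255,0,255];o[dark]=[0,255,255];o[wh]=[255,0,0]
    cv2.imwrite('pics/m_'+f,cv2.resize(o,None,fx=1.4,fy=1.4)[:,:,::-1])
E
```

```text
tool axes cols
 [[ 0.288 -0.    -0.958]
 [ 0.958 -0.001  0.288]
 [-0.001 -1.    -0.   ]]
top0.png brass 230 min [ 0.2172 -0.3922  0.1141] max [ 0.5172 -0.0971  0.1778] med [ 0.5031 -0.1249  0.1668]
top0.png bar 434 min [ 0.4411 -0.2903  0.1453] max [ 0.5438 -0.1121  0.1796] med [ 0.5116 -0.2007  0.1693]
top0.png red 69 min [0.5236 0.1922 0.1991] max [0.5403 0.2134 0.2158] med [0.532  0.2052 0.2124]
top0.png white 479 min [0.4561 0.0754 0.1023] max [0.5703 0.2215 0.1399] med [0.4869 0.1117 0.1195]
scene0.png brass 143 min [ 0.4931 -0.1522  0.1091] max [ 0.5455 -0.0945  0.1728] med [ 0.5065 -0.1207  0.1484]
bar 1
scene0.png red 22 min [0.5217 0.1966 0.2097] max [0.5401 0.2126 0.2139] med [0.5319 0.2052 0.2116]
scene0.png white 382 min [0.4635 0.0762 0.0821] max [0.5775 0.2255 0.1399] med [0.5048 0.1206 0.1164]
```

View pics/m_top0.png

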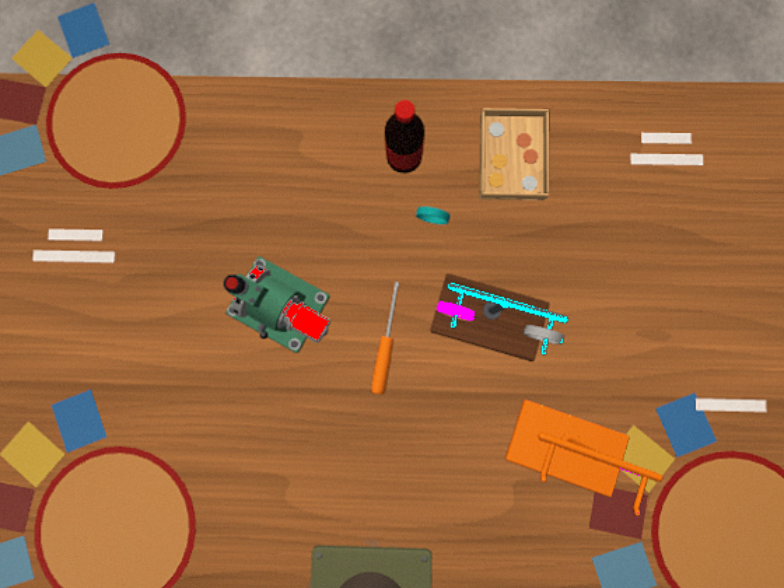

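```bash
cat > fit.py <<'E'
from h import *
def line(p):
    vx,vy,x,y=cv2.fitLine(p[:,:2].astype(np.float32),cv2.DIST_HUBER,0,0.001,0.001).ravel(); return np.array([vx,vy]),np.array([x,y])
def fields(d):
    hsv=cv2.cvtColor(d['img'],cv2.COLOR_RGB2HSV).astype(int); v,u=np.mgrid[0:420,0:560]
    return hsv[...,0],hsv[...,1],hsv[...,2],pts(d,np.c_[u.ravel(),v.ravel()]).reshape(420,560,3)
def big(m):
    n,l,st,c=cv2.connectedComponentsWithStats(m.astype(np.uint8)); return l==1+np.argmax(st[1:,4])
E
python3 - <<'E'
from fit import *
d=load('top0.png');H,S,V,P=fields(d);Z=P[...,2]
box=lambda x0,x1,y0,y1:(P[...,0]>x0)&(P[...,0]<x1)&(P[...,1]>y0)&(P[...,1]<y1)
b=big((H>15)&(H<32)&(S>110)&(Z>.09)&(Z<.2)&(V>90)&box(.4,.6,-.2,0))
p=P[b];dv,c=line(p);print('brass dir',np.degrees(np.arctan2(dv[1],dv[0])),c,p.min(0),p.max(0))
t=(p[:,:2]-c)@dv;print('ext',t.min(),t.max(),'mid',c+dv*(t.min()+t.max())/2, 'top half',p[p[:,2]>.165].mean(0))
dark=(V<90)&(S<90)&(Z>.155)&(Z<.18)&box(.4,.6,-.35,-.05)
p=P[dark]
dv,c=line(p)
for _ in range(3):
    n=np.array([-dv[1],dv[0]]);k=abs((p[:,:2]-c)@n)<.008;dv,c=line(p[k])
if dv[1]<0:dv=-dv
a=np.arctan2(dv[1],dv[0]);t=(p[k][:,:2]-c)@dv;q=c+dv*(t.min()+t.max())/2
print('bar yaw(y)',np.degrees(a),'len',np.ptp(t),'centre',q,'z',np.median(p[k][:,2]))
X=np.array([np.sin(a),-np.cos(a)]);print('predicted brass', q+dv*.07-.03*X, q-dv*.07-.03*X)
s=big((S<40)&(V>120)&(Z>.1)&(Z<.2)&box(.4,.55,-.33,-.2));print('steel',P[s].mean(0),s.sum())
w=big((S<50)&(V>150)&(Z>.08)&(Z<.14)&box(.2,.6,0,.2))
p=P[w];dv,c=line(p);
if dv[1]<0:dv=-dv
t=(p[:,:2]-c)@dv;print('mandrel yaw',np.degrees(np.arctan2(dv[1],dv[0])),c,t.min(),t.max(),'end',c+dv*t.min(),np.percentile(p[:,2],95))
n=np.array([-dv[1],dv[0]]);e=(p[:,:2]-c)@n;print(e.min(),e.max())
k=np.array([.532,.2052]);ax=k-c;print('yaw from knob',np.degrees(np.arctan2(ax[1],ax[0])));ax/=np.linalg.norm(ax);print('end from knob',k-.137*ax)
E
```

```text
brass dir 71.42247 [ 0.5052495 -0.1158995] [ 0.49025519 -0.15307906  0.1141288 ] [ 0.51719159 -0.09705821  0.17675931]
ext -0.03926637814371153 0.019625511187828203 mid [ 0.50212083 -0.12520823] top half [ 0.50366592 -0.12589569  0.16973803]
bar yaw(y) 74.63376 len 0.1846935208857216 centre [ 0.51427741 -0.20063168] z 0.16930400521983607
predicted brass [ 0.50389901 -0.12518442] [ 0.4668007  -0.26017967]
steel [ 0.47105403 -0.25552498  0.1570236 ] 187
mandrel yaw 57.606865 [0.48527098 0.10895535] -0.030439247214013587 0.03520308381150421 end [0.46896389 0.08325269] 0.12377889437043407
-0.020520250501724426 0.020548569357603276
yaw from knob 64.10234607221814
end from knob [0.4721632  0.08195813]
```

```bash
python3 -m inch '[[-20,-8,-20,0,0,0],[-28,-8,-26,0,0,0],[-28,-8,-26,0,0,0],[-28,-8,-26,0,0,0],[-28,-8,-26,0,0,0],[-28,-6,-26,0,0,0],[-28,-6,-26,0,0,0],[-28,-6,-26,0,0,0],[-28,-5,-26,0,0,0],[-28,-5,-26,0,0,0],[-28,0,-26,0,0,0],[-28,0,-26,0,0,0]]' && python3 -m inch '[[-28,0,-26,0,0,0],[-25,0,-26,0,0,0],[0,0,0,0,0,0],[0,0,0,0,0,0],[0,0,0,0,0,0]]' && python3 - <<'E'
from h import *
d=snap('wrist','w1.png');print(r.get_state())
E
```

```text
clock: 1.15
tool_pos: [0.379, 0.1947, 0.271]
eef_rot: [0.567, 0.422, -0.422, -0.567]
contact_force: [0.5, 0.4, -0.8]
opening: 1.003
clock: 1.57
tool_pos: [0.4127, 0.1312, 0.2706]
eef_rot: [-0.567, -0.422, 0.422, 0.568]
contact_force: [-0.6, -0.1, 0.6]
opening: 0.999
{'clock': 1.6167, 'q': array([-0.26377651,  0.34556222, -0.21019729,  2.01429569,  0.09833753,
        0.79132186,  0.74986941]), 'qd': array([-1.79741053e-02, -1.20277745e-03, -2.88461702e-03,  3.08375094e-04,
        2.20863776e-03,  3.06798167e-05,  4.69941275e-03]), 'joint_torque': array([ 8.82038344e-01, -3.37736464e+01, -2.37404443e-01, -1.39723063e+01,
        1.74700393e-02,  7.33798393e-02, -1.99421826e-03]), 'tool_pos': array([0.41244067, 0.13192612, 0.2706569 ]), 'eef_rot': array([-0.566655  , -0.42256949,  0.42255593,  0.56725974]), 'contact_force': array([-0.01409481, -0.14700821,  0.52725575]), 'moment': array([ 0.01111378, -0.02457506, -0.01986204]), 'opening': 0.9977498654326018}
```

View pics/w1.png

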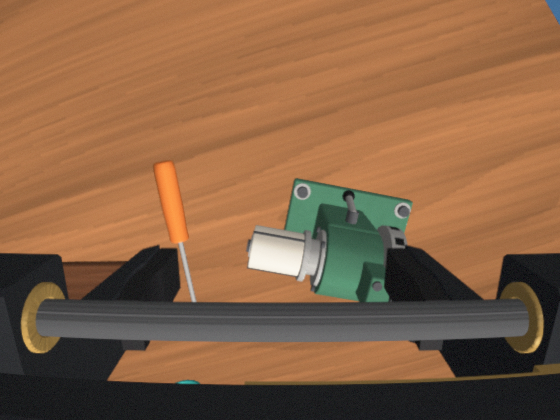

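The wrist view shows the mandrel from about (248,228) to (303,276), with the shoulder and headstock to its right. I'll fit its axis by plane-casting onto z=0.1.

```bash
python3 - <<'E'
from fit import *
d=load('w1.png');H,S,V,P=fields(d);Z=P[...,2]
v,u=np.mgrid[0:420,0:560]
w=big((S<60)&(V>130)&(Z>.07)&(Z<.14)&(u>240)&(u<302)&(v>220)&(v<285))
c,hw,_=(rc:=cv2.minAreaRect(np.c_[u[w],v[w]].astype(np.float32)));print(rc,cv2.boxPoints(rc))
p=P[w]; print('z top pct',np.percentile(p[:,2],[50,90,98]))
# ridge: per-station mid of silhouette edges cast onto z=.1
ctr=[];
for uu in range(255,298,3):
    vs=v[:,uu][w[:,uu]]; ctr.append([uu,(vs.min()+vs.max())/2, vs.max()-vs.min()])
ctr=np.array(ctr);print(ctr.T.round(1))
# fit cylinder axis by LSQ on depth points, r=.022,z=.1
from scipy.optimize import least_squares
f=lambda q:np.hypot((p[:,0]-q[0])*-np.sin(q[1])+(p[:,1]-.11)*np.cos(q[1]),p[:,2]-q[2])-.022
s=least_squares(f,[.485,1.1,.1],loss='soft_l1',f_scale=.001);print('cyl',s.x,np.degrees(s.x[1]),np.median(abs(s.fun)))
a=s.x[1];ax=np.array([np.cos(a),np.sin(a)]);c=np.array([s.x[0],.11]);t=(p[:,:2]-c)@ax
print('end',c+ax*np.percentile(t,1),c+ax*t.min(),'len',np.ptp(t))
k=np.array([.532,.2052]);print('knob off axis',(k-c)@[-ax[1],ax[0]],'along',(k-c)@ax, 'end by knob', c+ax*((k-c)@ax-.137))
L,l0=line(plane(d,ctr[:,:2],.1));print('plane line',np.degrees(np.arctan2(L[1],L[0])),l0)
E
```

```text
((276.1117858886719, 256.5200500488281), (57.28963088989258, 38.840858459472656), 10.17551040649414) [[244.48663 270.5745 ]
 [251.34839 232.34456]
 [307.73694 242.4656 ]
 [300.87518 280.69556]]
z top pct [0.11915969 0.12129022 0.1222332 ]
[[255.  258.  261.  264.  267.  270.  273.  276.  279.  282.  285.  288.
  291.  294.  297. ]
 [250.5 251.5 252.  252.5 253.5 253.5 254.  254.5 255.5 255.5 256.5 256.5
  257.5 257.5 260.5]
 [ 35.   35.   34.   35.   35.   35.   34.   35.   35.   35.   35.   35.
   35.   35.   39. ]]
cyl [0.48320731 1.08469229 0.099082  ] 62.14829007174463 0.0004582506263529282
end [0.46880236 0.08273825] [0.46797617 0.08117466] len 0.05661316859760228
knob off axis 0.0013354615801091166 along 0.10696720622827328 end by knob [0.46917644 0.08344621]
plane line 62.228893 [0.4820242  0.09887481]
```

```bash
python3 -m inch '[[-34,0,-14.4,0,0,0],[-34,0,-14.4,0,0,0],[-34,0,-14.4,0,0,0],[-34,0,-14.4,0,0,0],[-34,0,-14.4,0,0,0],[-34,0,-14.4,0,0,0],[-34,0,-14.4,0,0,0],[0,0,0,0,0,0],[0,0,0,0,0,0],[0,0,0,0,0,0]]' && python3 - <<'E'
from h import *
d=snap('wrist','w2.png');print(d['state']['tool_pos'])
E
```

```text
clock: 2.45
tool_pos: [0.4413, -0.1241, 0.2706]
eef_rot: [-0.566, -0.423, 0.423, 0.567]
contact_force: [-0.2, 0.3, -0.1]
opening: 0.999
[ 0.44128834 -0.12411828  0.27056749]
```

View pics/w2.png

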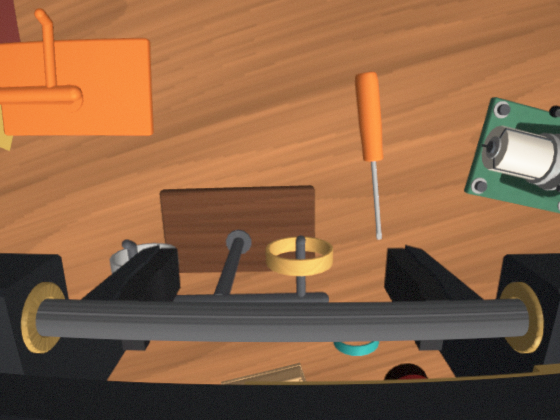

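The wrist view shows the brass bangle centred at about (300,257), with its peg running up through it. I'll fit the ring from its points.

```bash
python3 - <<'E'
from fit import *
from scipy.optimize import least_squares
d=load('w2.png');H,S,V,P=fields(d);Z=P[...,2]
v,u=np.mgrid[0:420,0:560]
m=big((H>15)&(H<32)&(S>110)&(V>80)&(u>255)&(u<340)&(v>230)&(v<280)&(Z>.1)&(Z<.2))
p=P[m];print(m.sum(),p.min(0),p.max(0))
t=p[p[:,2]>.168];print('top',t.mean(0),len(t))
for zc in [.142]:
  f=lambda q:np.minimum(abs(np.hypot((p[:,0]-q[0])*np.cos(q[2])+(p[:,1]-q[1])*np.sin(q[2]),p[:,2]-q[3])-.0285),.01) 
  # axis dist: in-plane coord along ring plane direction q[2]
  def g(q):
    e=np.array([np.cos(q[2]),np.sin(q[2])]);n=np.array([np.sin(q[2]),-np.cos(q[2])])
    dd=p[:,:2]-q[:2];rr=np.hypot(dd@e,p[:,2]-q[3])
    return np.r_[np.maximum(abs(rr-.0285)-.0015,0),np.maximum(abs(dd@n)-.007,0)]
  s=least_squares(g,[.503,-.125,np.radians(74),zc]);print(s.x,np.degrees(s.x[2]),abs(s.fun).mean())
dv,c=line(p);print('line',np.degrees(np.arctan2(dv[1],dv[0])),c)
# silhouettes cast at z=.142: leftmost/rightmost
us=u[m];l=[us.min(),np.median(v[m&(u==us.min())])];rr=[us.max(),np.median(v[m&(u==us.max())])];q=plane(d,[l,rr],.142);print(q,q.mean(0),np.linalg.norm(q[0]-q[1]))
# bar dir
dk=(V<90)&(Z>.155)&(Z<.18)&(P[...,0]>.45)&(P[...,0]<.56)&(v>285)&(v<305);print(dk.sum())
E
```

```text
1838 [ 0.47555207 -0.15502514  0.11318626] [ 0.51631036 -0.09570858  0.17594385]
top [ 0.50239295 -0.12591595  0.17015357] 524
[ 0.50125699 -0.12547886  1.28985835  0.14234402] 73.90343953057433 0.00011838567911106016
line 74.802635 [ 0.50213575 -0.12567022]
[[ 0.49352659 -0.15332254  0.142     ]
 [ 0.51218318 -0.09759807  0.142     ]] [ 0.50285489 -0.12546031  0.142     ] 0.05876465954617734
1153
```

```bash
python3 -m inch '[[8,0,-29.3,0,0,0],[8,0,-29.3,0,0,0],[0,10,0,0,-0.014,0],[0,30,0,0,0,0],[0,30,0,0,0,0],[0,30,0,0,0,0],[0,25,0,0,0,0],[0,0,0,0,0,0],[0,0,0,0,0,0],[0,0,0,0,0,0]]' && python3 - <<'E'
from h import *
d=snap('wrist','w3.png');s=r.get_state();print(s['tool_pos'],R.from_quat(s['eef_rot']).as_matrix().round(4))
E
```

```text
clock: 3.33
tool_pos: [0.503, -0.1265, 0.147]
eef_rot: [0.564, 0.427, -0.426, -0.564]
contact_force: [-0.3, 0.3, 0.2]
opening: 1.001
[ 0.50329235 -0.12695617  0.14733237] [[ 2.727e-01  3.100e-03 -9.621e-01]
 [ 9.621e-01 -1.000e-04  2.727e-01]
 [ 7.000e-04 -1.000e+00 -3.000e-03]]
```

View pics/w3.png

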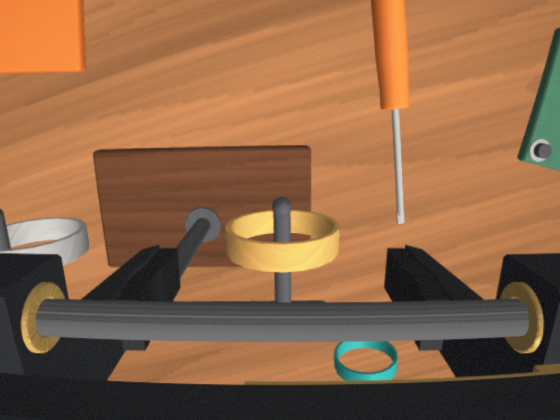

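```bash
python3 -m inch '[[1.3,12,0.8,0,0,0],[0,12,0,0,0,0],[0,0,0,0,0,0],[0,0,0,0,0,0]]' && python3 -m inch '[[0,0,0,0,0,0],[0,0,0,0,0,0],[0,0,0,0,0,0],[0,0,0,0,0,0],[0,0,0,0,0,0],[0,0,0,0,0,0],[0,0,0,0,0,0],[0,0,0,0,0,0]]' 50 20
```

```text
clock: 3.72
tool_pos: [0.5021, -0.1262, 0.1228]
eef_rot: [0.565, 0.426, -0.426, -0.564]
contact_force: [0.5, -0.4, 0.7]
opening: 0.998
clock: 4.38
tool_pos: [0.5015, -0.1263, 0.1217]
eef_rot: [0.564, 0.426, -0.426, -0.564]
contact_force: [-0.7, -0.2, 1.2]
opening: 0.57
```

```bash
python3 - <<'E'
from h import *
d=snap('wrist','w4.png');s=r.get_state();print(s['opening'],s['contact_force'])
d=snap('scene','s4.png');cv2.imwrite('pics/s4c.png',cv2.resize(d['img'][140:280,150:350],None,fx=4,fy=4)[:,:,::-1])
E
```

```text
0.571901173452113 [-0.32440427 -0.0665783   0.89153368]
```

View pics/w4.png

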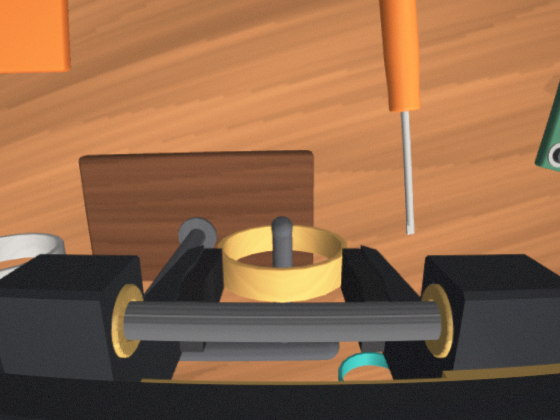

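View pics/s4c.png

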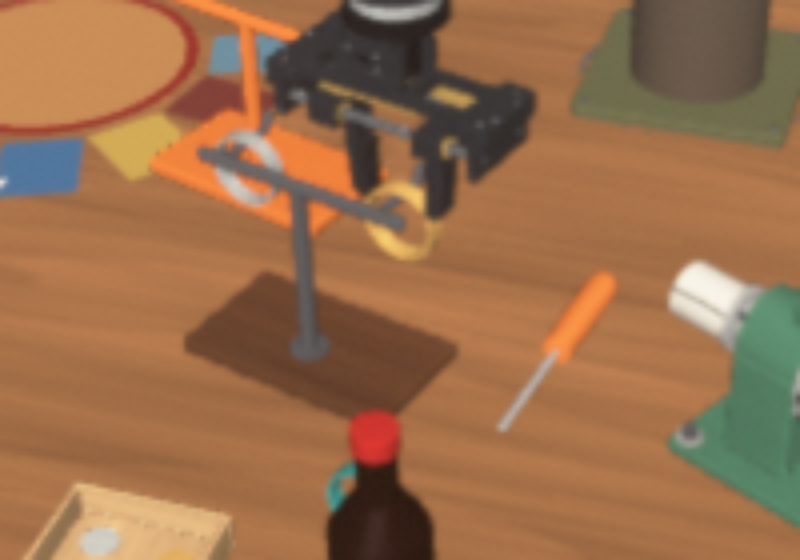

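The opening reads 50 mm rather than 60, so the pads may not be on the ring's diameter. I'll locate the ring relative to the tool.

```bash
python3 - <<'E'
from fit import *
from scipy.optimize import least_squares
for fn in ['w3.png','w4.png','scene0.png','s4.png']:
    d=load(fn);H,S,V,P=fields(d);Z=P[...,2]
    v,u=np.mgrid[0:420,0:560]
    m=big((H>15)&(H<32)&(S>110)&(V>80)&(Z>.1)&(Z<.2)&(P[...,0]>.42)&(P[...,0]<.56)&(P[...,1]>-.2)&(P[...,1]<-.06))
    p=P[m]
    def g(q):
        e=np.array([np.cos(q[2]),np.sin(q[2])]);n=np.array([np.sin(q[2]),-np.cos(q[2])])
        dd=p[:,:2]-q[:2];rr=np.hypot(dd@e,p[:,2]-q[3])
        return np.r_[np.maximum(abs(rr-.0285)-.0015,0),np.maximum(abs(dd@n)-.007,0)]
    s=least_squares(g,[.503,-.125,np.radians(74),.142],loss='soft_l1',f_scale=.002);print(fn,m.sum(),s.x.round(4),np.degrees(s.x[2]),abs(s.fun).mean(),p.min(0).round(4),p.max(0).round(4))
    if 's4'==fn[:2]:
        dk=(V<70)&(S<120)&(P[...,0]>.4)&(P[...,0]<.6)&(P[...,1]>-.2)&(P[...,1]<-.06)&(Z>.11)&(Z<.2)
        q=P[dk]
        for zz in np.arange(.11,.2,.01):
            k=abs(q[:,2]-zz)<.005
            for a,b in [(-.2,-.13),(-.13,-.06)]:
                kk=k&(q[:,1]>a)&(q[:,1]<b)
                if kk.sum():print(round(zz,3),kk.sum(),np.median(q[kk],0).round(4))
E
```

```text
w3.png 5209 [ 0.5028 -0.1257  1.3006  0.1424] 74.5192208897123 3.397971029389208e-05 [ 0.4813 -0.154   0.113 ] [ 0.5169 -0.0954  0.1731]
w4.png 6562 [ 0.5027 -0.1258  1.3007  0.1424] 74.52637362108744 4.539246112845044e-05 [ 0.4773 -0.1527  0.1131] [ 0.5166 -0.0956  0.1762]
scene0.png 143 [ 0.5054 -0.1236  1.31    0.1416] 75.05970343367382 0.0007481507711195883 [ 0.4931 -0.1522  0.1091] [ 0.5455 -0.0945  0.1728]
s4.png 142 [ 0.5061 -0.1238  1.2533  0.142 ] 71.80945793183213 0.0010464832716077562 [ 0.4906 -0.1524  0.1117] [ 0.5431 -0.0912  0.1739]
0.16 2 [ 0.5005 -0.1556  0.161 ]
0.16 2 [ 0.5173 -0.0961  0.1642]
0.17 14 [ 0.5011 -0.1535  0.169 ]
0.17 11 [ 0.5204 -0.0914  0.1723]
0.18 17 [ 0.5016 -0.1523  0.1799]
0.18 14 [ 0.5193 -0.0886  0.1807]
0.19 16 [ 0.5012 -0.1514  0.19  ]
0.19 17 [ 0.5212 -0.0905  0.1895]
```

```bash
python3 - <<'E'
from fit import *
d=load('s4.png');s=r.get_state();M=R.from_quat(s['eef_rot']).as_matrix();t=np.array(s['tool_pos'])
def proj(w):
    T=d['camera_from_world'];c=w@T[:3,:3].T+T[:3,3];x=c[:,:2]/c[:,2:];x=x*(1+float(d['k1'])*(x**2).sum(1))[:,None];return x*d['mtx'][0,0]+d['mtx'][:2,2]
o=cv2.resize(d['img'][150:260,170:320],None,fx=5,fy=5)[:,:,::-1].copy()
W=[];
for sx in(-1,1):
    for h in [.025,.030,.044]:
        for z in [0,.019,.06]: W.append(t+M[:,0]*sx*h-M[:,1]*z)
for (a,b),h in zip(proj(np.array(W)),[0,0,0,1,1,1,2,2,2]*2):
    cv2.circle(o,(int((a-170)*5),int((b-150)*5)),3,[(255,0,255),(0,255,0),(255,255,0)][h],-1)
cv2.imwrite('pics/s4p.png',o)
E
```

```text
(no output)
```

View pics/s4p.png

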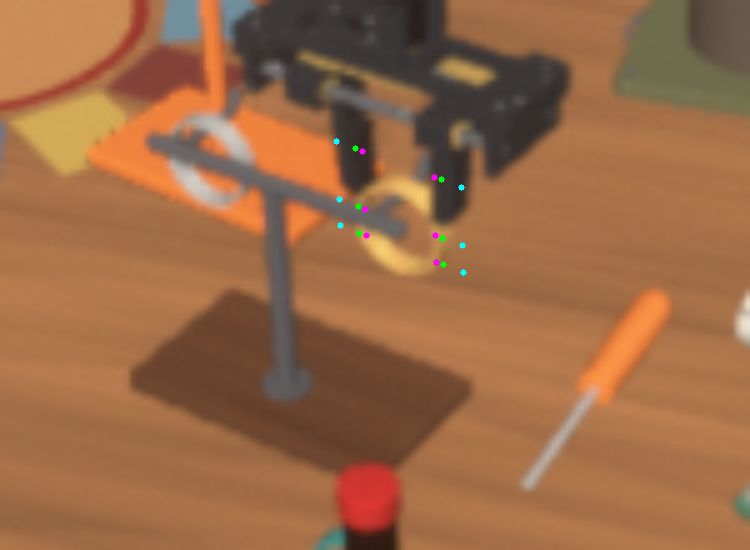

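The drawn tip positions don't match. The real finger ends appear about 30 mm above where the reported TCP puts them. I'll check this in the tool frame with the wrist camera's depth.

```bash
python3 - <<'E'
from fit import *
for fn in ['wrist0.png','w2.png','w4.png']:
    d=load(fn);v,u=np.mgrid[0:420,0:560];k=(d['range_z']>0)
    uv=np.c_[u[k],v[k]];c=rays(d,uv)*d['range_z'][k][:,None];T=d['tool_from_camera'];t=c@T[:3,:3].T+T[:3,3]
    V=d['img'].max(2)[k]
    near=(t[:,1]<.04)&(abs(t[:,0])<.075)&(abs(t[:,2])<.03)&(V<60)
    q=t[near]
    print(fn,near.sum(),q.min(0).round(4),q.max(0).round(4))
    for sg in(-1,1):
        a=q[(q[:,0]*sg>0.015)]
        for y in np.arange(-.08,.03,.01):
            b=a[abs(a[:,1]-y)<.005]
            if len(b)>3:print(sg,round(y,3),len(b),'x',b[:,0].min().round(4),b[:,0].max().round(4),'z',b[:,2].min().round(4),b[:,2].max().round(4))
print(T)
E
```

```text
wrist0.png 39358 [-0.0602 -0.141  -0.0115] [ 0.062  -0.0349  0.03  ]
-1 -0.08 936 x -0.0602 -0.0428 z -0.0109 0.0109
-1 -0.07 748 x -0.059 -0.0433 z 0.0005 0.0108
-1 -0.06 843 x -0.0581 -0.0428 z -0.0049 0.0109
-1 -0.05 745 x -0.0571 -0.0425 z -0.0088 0.0109
-1 -0.04 458 x -0.056 -0.0425 z -0.0085 0.0107
1 -0.08 839 x 0.0444 0.062 z -0.0111 0.011
1 -0.07 750 x 0.0452 0.0615 z 0.0004 0.0109
1 -0.06 832 x 0.0448 0.06 z -0.0046 0.011
1 -0.05 732 x 0.0444 0.0592 z -0.0093 0.0109
1 -0.04 503 x 0.0444 0.058 z -0.0093 0.0107
w2.png 37825 [-0.0601 -0.1409 -0.0111] [ 0.062  -0.0349  0.03  ]
-1 -0.08 904 x -0.0601 -0.0429 z -0.0111 0.0114
-1 -0.07 742 x -0.0589 -0.0433 z 0.0011 0.011
-1 -0.06 847 x -0.0583 -0.0427 z -0.0049 0.0108
-1 -0.05 751 x -0.0569 -0.0425 z -0.01 0.0107
-1 -0.04 480 x -0.0568 -0.0427 z -0.0097 0.011
1 -0.08 755 x 0.0442 0.062 z -0.0108 0.0111
1 -0.07 749 x 0.0453 0.0612 z 0.0006 0.011
1 -0.06 834 x 0.0446 0.0596 z -0.0047 0.0107
1 -0.05 731 x 0.0445 0.059 z -0.0091 0.0108
1 -0.04 488 x 0.0444 0.0579 z -0.0087 0.0107
w4.png 35435 [-0.0719 -0.141  -0.029 ] [0.0559 0.0398 0
[... 222 characters left out ...]
.0239 z -0.008 0.0106
-1 -0.01 4 x -0.0717 -0.071 z -0.0284 -0.0281
-1 -0.0 21 x -0.0714 -0.0693 z -0.0288 -0.0276
-1 0.01 25 x -0.0718 -0.0683 z -0.029 -0.0271
-1 0.02 36 x -0.0718 -0.0671 z -0.0286 -0.0271
1 -0.08 688 x 0.0257 0.0428 z -0.0112 0.0112
1 -0.07 693 x 0.0266 0.0419 z 0.0008 0.0109
1 -0.06 750 x 0.0259 0.0411 z -0.0051 0.0108
1 -0.05 579 x 0.0258 0.0397 z -0.0088 0.0108
1 -0.04 372 x 0.0258 0.0389 z -0.0087 0.0104
[[ 9.99999898e-01 -1.70611236e-04 -4.17042119e-04  9.44758225e-04]
 [ 3.60247717e-04 -2.53221062e-01  9.67408375e-01 -1.81446618e-01]
 [-2.70654587e-04 -9.67408427e-01 -2.53220975e-01  6.45012616e-02]
 [ 0.00000000e+00  0.00000000e+00  0.00000000e+00  1.00000000e+00]]
```

The fingers actually end 35 mm short of the reported TCP, at tool y ≈ −0.035. The true grasp point is therefore 54 mm behind the reported TCP. The ring hasn't moved, so I'll reopen, go 34 mm lower and regrip.

```bash
python3 -m inch '[[0,0,0,0,0,0],[0,0,0,0,0,0],[0,0,0,0,0,0],[0,0,0,0,0,0],[0,0,0,0,0,0],[0,0,0,0,0,0]]' 88 20 && python3 -m inch '[[0.3,8,-0.6,0,0,0],[0,10,0,0,0,0],[0,10,0,0,0,0],[0,5,0,0,0,0],[0,0,0,0,0,0],[0,0,0,0,0,0],[0,0,0,0,0,0]]' && python3 -m inch '[[0,0,0,0,0,0],[0,0,0,0,0,0],[0,0,0,0,0,0],[0,0,0,0,0,0],[0,0,0,0,0,0],[0,0,0,0,0,0],[0,0,0,0,0,0],[0,0,0,0,0,0]]' 50 20 && python3 - <<'E'
from h import *
d=snap('wrist','w5.png');s=r.get_state();print(s['opening']*88.1,s['tool_pos'],s['contact_force'])
d=snap('scene','s5.png');cv2.imwrite('pics/s5c.png',cv2.resize(d['img'][140:280,150:350],None,fx=4,fy=4)[:,:,::-1])
E
```

```text
clock: 4.98
tool_pos: [0.5014, -0.1262, 0.1217]
eef_rot: [-0.564, -0.426, 0.426, 0.564]
contact_force: [0.4, 0.1, 0.6]
opening: 0.991
clock: 5.57
tool_pos: [0.5022, -0.1261, 0.0886]
eef_rot: [-0.564, -0.426, 0.426, 0.564]
contact_force: [-0.0, 0.6, -0.1]
opening: 0.997
clock: 6.23
tool_pos: [0.5022, -0.1262, 0.0888]
eef_rot: [0.565, 0.426, -0.426, -0.564]
contact_force: [0.7, 0.2, 1.8]
opening: 0.676
59.253296851304306 [ 0.50223777 -0.12620985  0.08883365] [0.31443963 0.25608536 1.67596219]
```

View pics/s5c.png

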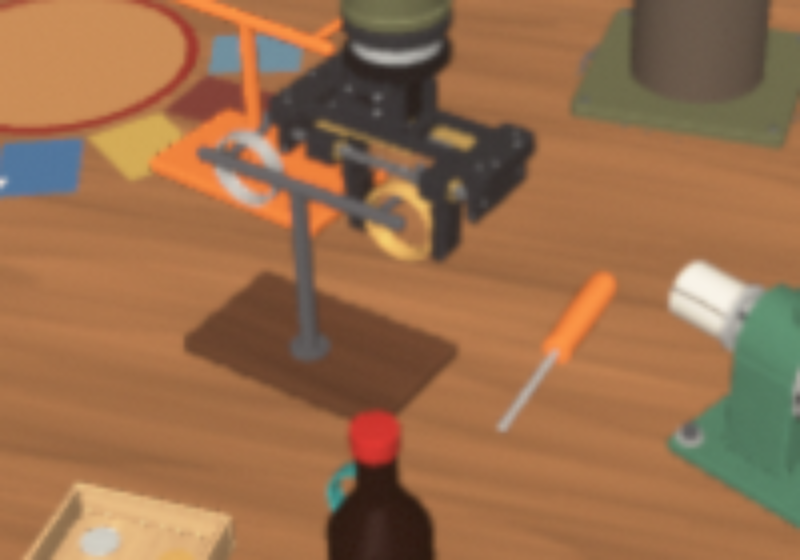

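View pics/w5.png

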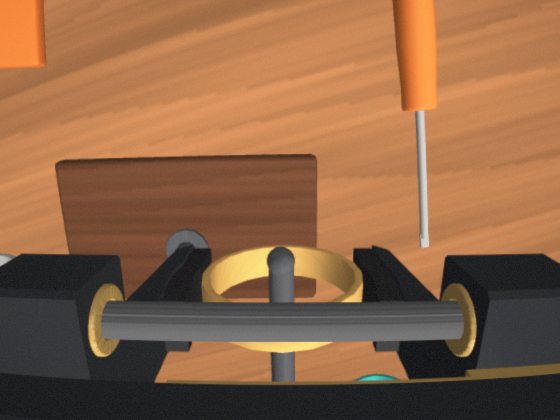

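Gripped at about 60 mm, with the pads on the diameter. Now I lift 26 mm and slide along stand −x (tool +z).

```bash
python3 -m inch '[[0,-6,0,0,0,0],[0,-8,0,0,0,0],[0,-8,0,0,0,0],[0,-4,0,0,0,0],[0,0,0,0,0,0],[0,0,0,0,0,0],[0,0,0,0,0,0]]' - 25 && python3 -m inch '[[0,0,8,0,0,0],[0,0,14,0,0,0],[0,0,14,0,0,0],[0,0,14,0,0,0],[0,0,14,0,0,0],[0,0,12,0,0,0],[0,0,0,0,0,0],[0,0,0,0,0,0]]' && python3 - <<'E'
from h import *
d=snap('wrist','w6.png');s=r.get_state();print(s['opening']*88.1,s['tool_pos'],s['contact_force'])
d=snap('scene','s6.png');cv2.imwrite('pics/s6c.png',cv2.resize(d['img'][120:280,150:350],None,fx=3.5,fy=3.5)[:,:,::-1])
E
```

```text
clock: 6.92
tool_pos: [0.502, -0.1261, 0.1147]
eef_rot: [-0.564, -0.426, 0.426, 0.564]
contact_force: [0.2, -0.4, -0.4]
opening: 0.677
clock: 7.58
tool_pos: [0.4285, -0.1051, 0.1147]
eef_rot: [-0.564, -0.426, 0.426, 0.565]
contact_force: [0.3, -0.1, -0.1]
opening: 0.674
59.673828521227655 [ 0.42958973 -0.10534695  0.11469305] [-0.48144044 -0.77555349 -0.7820434 ]
```

View pics/s6c.png

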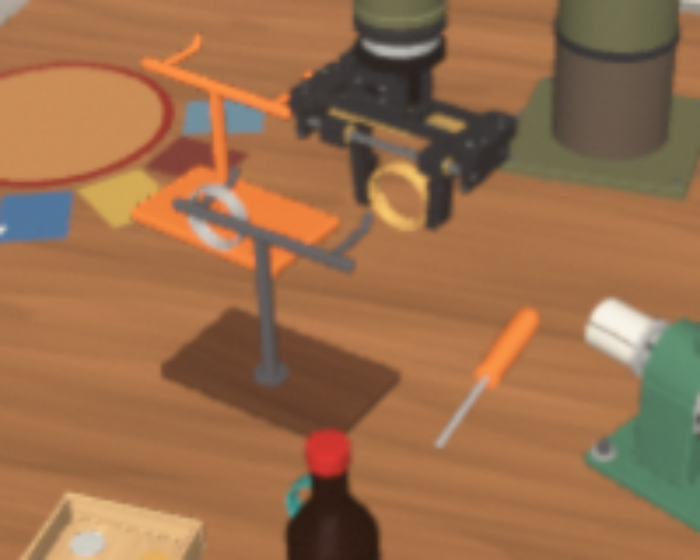

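View pics/w6.png

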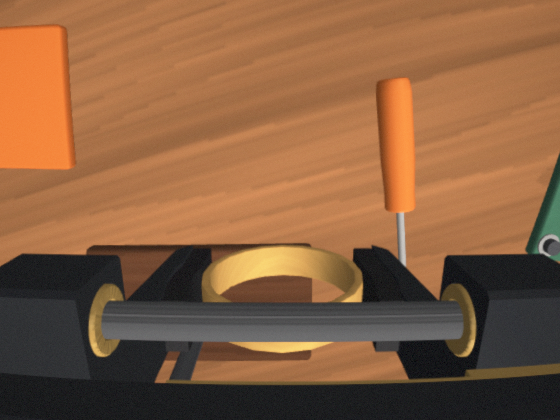

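```bash
python3 -m inch '[[15,0,5,0,0,0],[28,0,5,0,0,0],[28,0,0,0,0,0],[24,0,0,0,0,0],[0,0,0,0,-0.06,0],[0,0,0,0,-0.12,0],[0,0,0,0,-0.12,0],[0,0,0,0,-0.12,0],[0,0,0,0,-0.12,0],[0,0,0,0,-0.12,0],[0,0,0,0,-0.12,0],[0,0,0,0,-0.12,0]]' && python3 -m inch '[[0,0,0,0,-0.12,0],[0,0,0,0,-0.12,0],[0,0,0,0,-0.12,0],[0,0,0,0,-0.1,0],[0,0,0,0,0,0],[0,0,0,0,0,0],[0,0,0,0,0,0]]' && python3 - <<'E'
from h import *
d=snap('wrist','w7.png');s=r.get_state();print(s['opening']*88.1,s['tool_pos'],s['contact_force'],s['q']);M=R.from_quat(s['eef_rot']).as_matrix();print(M.round(4),np.degrees(np.arctan2(M[1,0],M[0,0])))
E
```

```text
clock: 8.68
tool_pos: [0.4466, -0.0113, 0.1147]
eef_rot: [0.322, 0.63, -0.63, -0.321]
contact_force: [0.1, -0.9, -0.0]
opening: 0.677
clock: 9.27
tool_pos: [0.4459, -0.0113, 0.1146]
eef_rot: [0.172, 0.686, -0.686, -0.172]
contact_force: [0.3, 0.0, -0.9]
opening: 0.675
59.69690598434491 [ 0.44579909 -0.01122919  0.11467998] [ 0.19653802  0.82655786 -0.53770219] [ 0.18200293  0.64876892 -0.40889312  2.16855128  0.60651224  0.43510817
  1.93881439]
[[-8.819e-01  3.000e-04 -4.714e-01]
 [ 4.714e-01  0.000e+00 -8.819e-01]
 [-3.000e-04 -1.000e+00 -2.000e-04]] 151.87571932608049
```

View pics/w7.png

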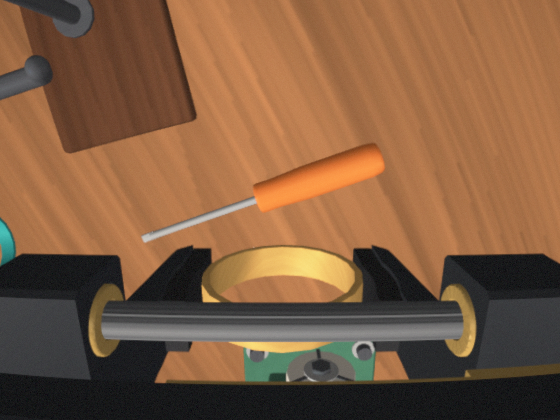

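```bash
python3 -m inch '[[8,6,0,0,0,0],[8,16,0,0,0,0],[8,16,0,0,0,0],[0,16,0,0,0,0],[0,14,0,0,0,0],[0,0,-10,0,-0.006,0],[0,0,-18,0,0,0],[0,0,-18,0,0,0],[0,0,-8,0,0,0],[0,0,0,0,0,0],[0,0,0,0,0,0],[0,0,0,0,0,0]]' && python3 - <<'E'
from h import *
d=snap('wrist','w8.png');s=r.get_state();print(s['opening']*88.1,s['tool_pos'],s['contact_force']);M=R.from_quat(s['eef_rot']).as_matrix();print(M.round(4),np.degrees(np.arctan2(M[1,0],M[0,0])))
d=snap('scene','s8.png');cv2.imwrite('pics/s8c.png',cv2.resize(d['img'][130:280,250:450],None,fx=4,fy=4)[:,:,::-1])
d=snap('top','t8.png');cv2.imwrite('pics/t8c.png',cv2.resize(d['img'][150:290,130:330],None,fx=4,fy=4)[:,:,::-1])
E
```

```text
clock: 10.32
tool_pos: [0.4488, 0.0467, 0.047]
eef_rot: [-0.169, -0.686, 0.687, 0.17]
contact_force: [-0.5, -0.4, 0.1]
opening: 0.672
59.11824183198399 [0.44865563 0.04649866 0.04688389] [-0.71236052 -0.90750429 -0.94987448]
[[-8.851e-01 -9.000e-04 -4.655e-01]
 [ 4.655e-01 -1.300e-03 -8.851e-01]
 [ 2.000e-04 -1.000e+00  1.500e-03]] 152.25963627898182
```

View pics/w8.png

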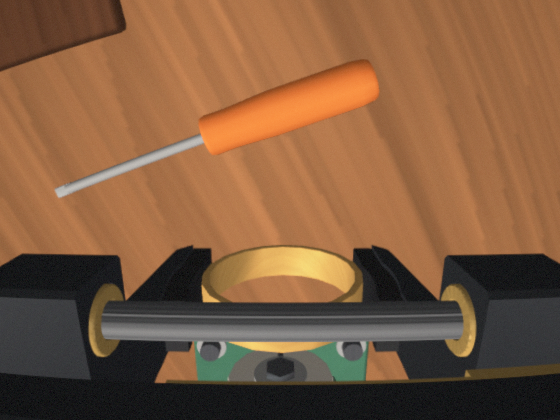

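View pics/s8c.png

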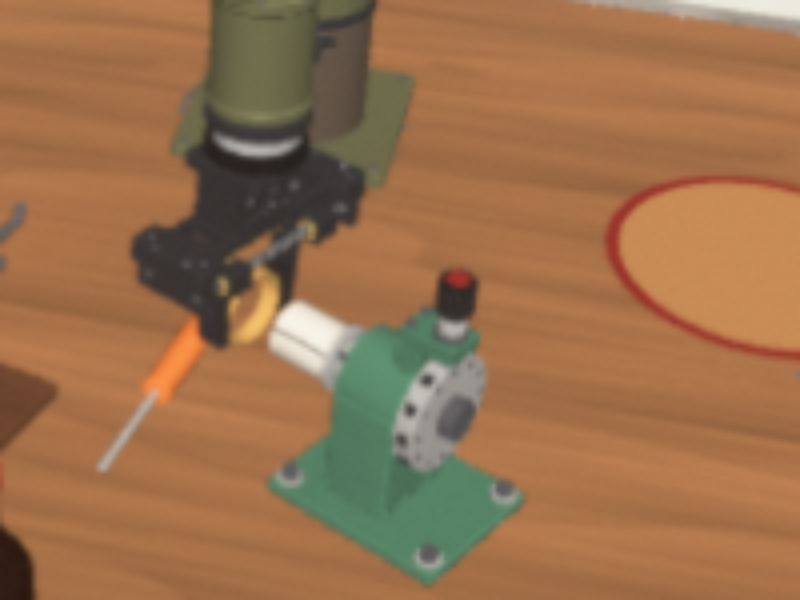

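The mandrel's end face is centred at about (280,370), directly ahead of the ring at column 282. I'll insert in two stages and check the force between them.

```bash
python3 -m inch '[[0,0,-6,0,0,0],[0,0,-10,0,0,0],[0,0,-10,0,0,0],[0,0,-8,0,0,0],[0,0,-6,0,0,0],[0,0,-4,0,0,0],[0,0,0,0,0,0]]' && python3 -m inch '[[0,0,-6,0,0,0],[0,0,-7,0,0,0],[0,0,-6,0,0,0],[0,0,-4,0,0,0],[0,0,0,0,0,0],[0,0,0,0,0,0],[0,0,0,0,0,0]]' && python3 - <<'E'
from h import *
d=snap('wrist','w9.png');s=r.get_state();print(s['opening']*88.1,s['tool_pos'],s['contact_force'])
d=snap('scene','s9.png');cv2.imwrite('pics/s9c.png',cv2.resize(d['img'][130:280,250:450],None,fx=4,fy=4)[:,:,::-1])
E
```

```text
clock: 11.05
tool_pos: [0.4704, 0.0883, 0.0467]
eef_rot: [0.169, 0.687, -0.686, -0.168]
contact_force: [-0.1, -1.0, 0.2]
opening: 0.67
clock: 11.63
tool_pos: [0.4802, 0.1068, 0.0466]
eef_rot: [-0.169, -0.686, 0.687, 0.169]
contact_force: [-0.2, 0.7, -1.5]
opening: 0.676
59.64913279207441 [0.48016913 0.10674009 0.04665268] [ 1.15214855  0.35063471 -1.48788856]
```

View pics/w9.png

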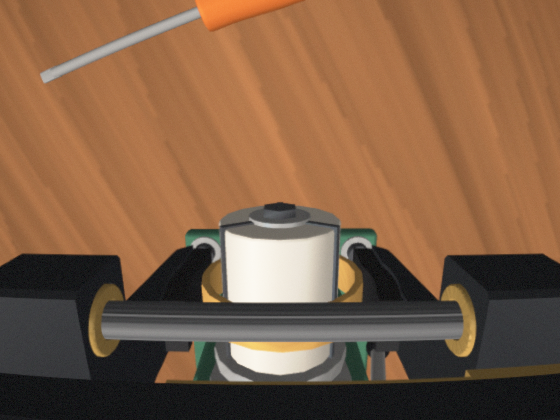

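View pics/s9c.png

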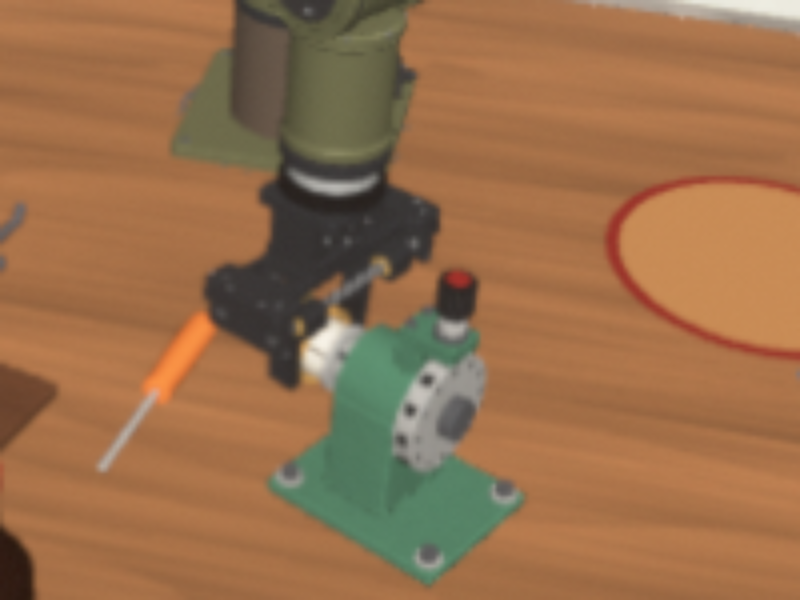

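The bangle is around the mandrel with clearance on both sides and the end face is sticking out. Next I lower it to rest and release.

```bash
python3 -m inch '[[0,1.5,0,0,0,0],[0,1.5,0,0,0,0],[0,1.5,0,0,0,0],[0,0,0,0,0,0],[0,0,0,0,0,0],[0,0,0,0,0,0]]' && python3 -m inch '[[0,0,0,0,0,0],[0,0,0,0,0,0],[0,0,0,0,0,0],[0,0,0,0,0,0],[0,0,0,0,0,0],[0,0,0,0,0,0],[0,0,0,0,0,0]]' 88 && python3 - <<'E'
from h import *
d=snap('wrist','w10.png');s=r.get_state();print(s['opening']*88.1,s['tool_pos'],s['contact_force'])
E
```

```text
clock: 12.23
tool_pos: [0.4804, 0.1072, 0.0422]
eef_rot: [0.169, 0.687, -0.687, -0.169]
contact_force: [0.4, 0.1, -1.0]
opening: 0.678
clock: 12.82
tool_pos: [0.4805, 0.1072, 0.0422]
eef_rot: [0.169, 0.687, -0.687, -0.169]
contact_force: [-0.6, -0.6, 0.2]
opening: 0.998
87.93804675100083 [0.48045764 0.10724451 0.04222371] [-0.0873063   0.00594522 -0.50416093]
```

View pics/w10.png

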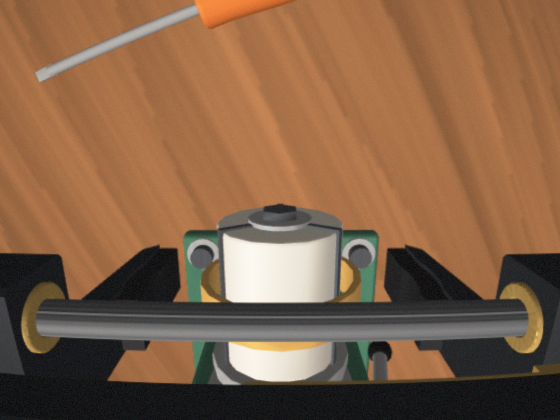

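```bash
python3 -m inch '[[0,-8,0,0,0,0],[0,-20,0,0,0,0],[0,-30,0,0,0,0],[0,-30,0,0,0,0],[0,-30,0,0,0,0],[0,-30,0,0,0,0],[0,-20,0,0,0,0],[0,0,-15,0,0,0],[0,0,-20,0,0,0],[0,0,-15,0,0,0],[0,0,0,0,0,0],[0,0,0,0,0,0]]' && python3 - <<'E'
from h import *
d=snap('wrist','w11.png');s=r.get_state();print(s['opening']*88.1,s['tool_pos'],s['contact_force'])
d=snap('scene','s11.png');cv2.imwrite('pics/s11c.png',cv2.resize(d['img'][130:280,250:450],None,fx=4,fy=4)[:,:,::-1])
E
```

```text
clock: 13.87
tool_pos: [0.5032, 0.1517, 0.2105]
eef_rot: [-0.168, -0.687, 0.687, 0.169]
contact_force: [0.0, -0.4, -0.4]
opening: 0.997
88.01832670209731 [0.50294268 0.15064477 0.21023952] [ 0.26922477 -0.31249324 -0.50097122]
```

View pics/w11.png

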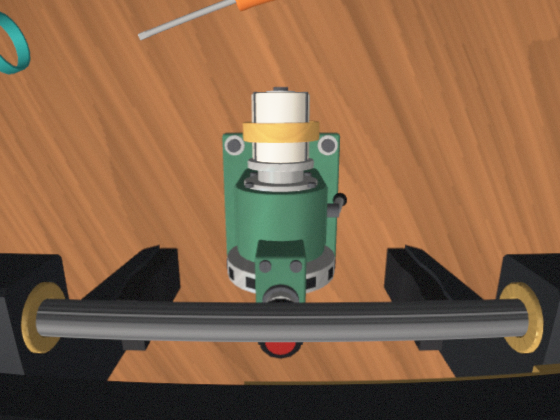

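View pics/s11c.png

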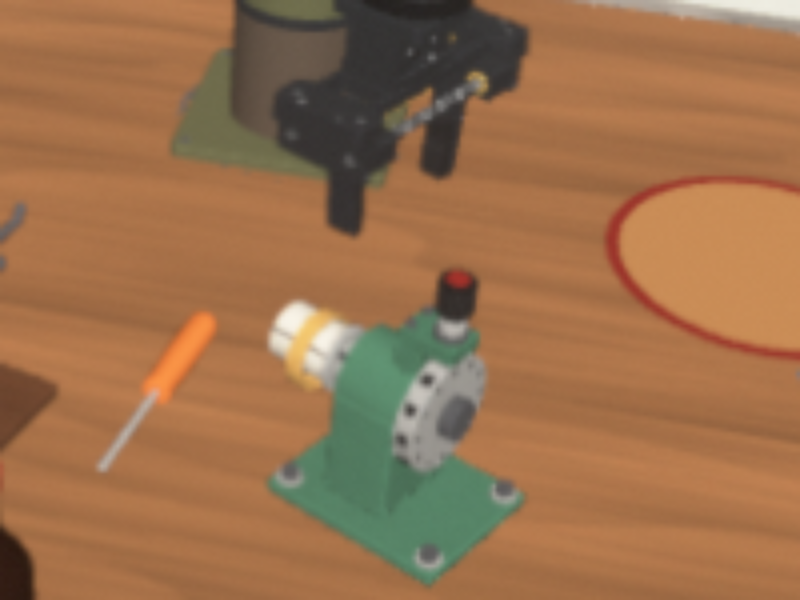

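```bash
python3 -m inch '[[0,0,-15,0,0,0],[0,0,-26,0,0,0],[0,0,-20.5,0,0,0],[0,0,0,0,0,0],[0,0,0,0,0,0],[0,10,0,0,0,0],[0,15,0,0,0,0],[0,15,0,0,0,0],[0,0,0,0,0,0],[0,0,0,0,0,0]]' && python3 - <<'E'
from h import *
d=snap('wrist','w12.png');s=r.get_state();print(s['opening']*88.1,s['tool_pos'],s['contact_force'])
d=snap('scene','s12.png');cv2.imwrite('pics/s12c.png',cv2.resize(d['img'][130:280,250:450],None,fx=4,fy=4)[:,:,::-1])
d=snap('top','t12.png');cv2.imwrite('pics/t12c.png',cv2.resize(d['img'][150:290,100:300],None,fx=4,fy=4)[:,:,::-1])
E
```

```text
clock: 14.8
tool_pos: [0.5312, 0.204, 0.1693]
eef_rot: [-0.169, -0.686, 0.687, 0.17]
contact_force: [-0.2, 0.6, -0.1]
opening: 1.006
87.99474904073053 [0.53192485 0.20481771 0.17015553] [0.48138156 0.62681527 0.25952076]
```

View pics/w12.png

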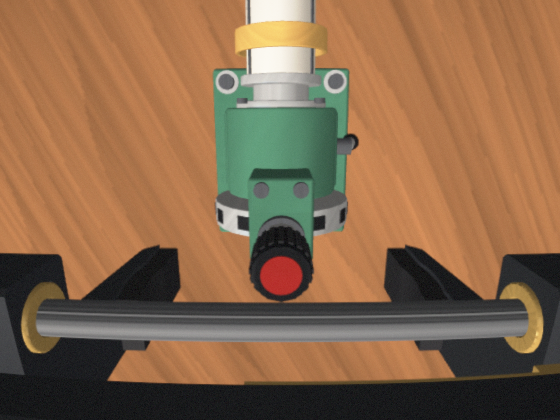

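View pics/s12c.png

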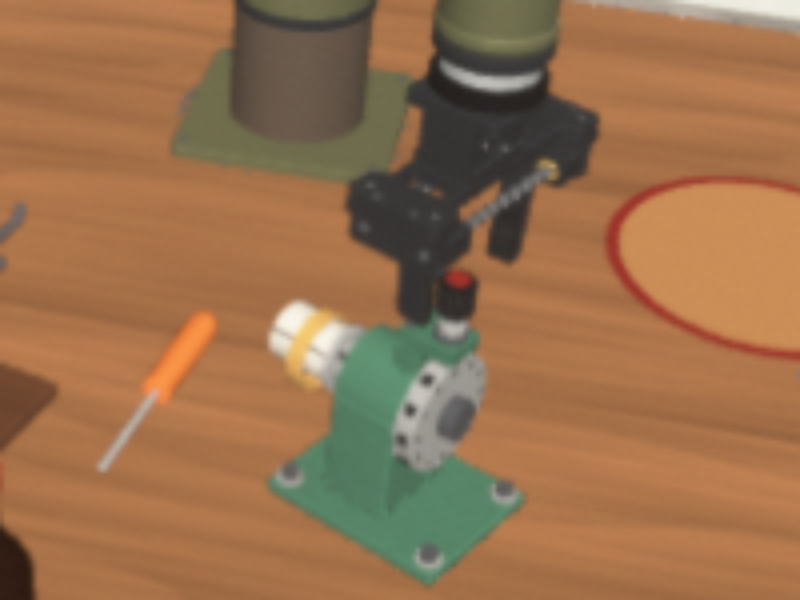

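The red spot is at about (281,275), between the fingers. I'll get its offset in the tool frame.

```bash
python3 - <<'E'
from fit import *
d=load('w12.png');H,S,V,P=fields(d)
v,u=np.mgrid[0:420,0:560]
m=big(((H<8)|(H>172))&(S>150)&(V>90)&(u>240)&(u<320)&(v>230)&(v<302))
(cx,cy),rad=cv2.minEnclosingCircle(np.c_[u[m],v[m]].astype(np.float32))
p=plane(d,[[cx,cy]],.212)[0];M=R.from_quat(d['rot']).as_matrix();print(cx,cy,rad,p,P[m].mean(0),'tool mm',(M.T@(p-d['pos'])*1e3).round(1))
E
```

```text
280.78570556640625 275.5 21.26734161376953 [0.53228147 0.20459174 0.212     ] [0.53212913 0.2042565  0.21263992] tool mm [ -0.6 -42.7  -0.9]
```

```bash
python3 -m inch '[[-1.2,10,-0.5,0,0,0],[0,8,0,0,0,0],[0,4,0,0,0,0],[0,0,0,0,0,0],[0,0,0,0,0,0]]' && python3 -m inch '[[0,0,0,0,0,0],[0,0,0,0,0,0],[0,0,0,0,0,0],[0,0,0,0,0,0],[0,0,0,0,0,0],[0,0,0,0,0,0],[0,0,0,0,0,0],[0,0,0,0,0,0],[0,0,0,0,0,0],[0,0,0,0,0,0],[0,0,0,0,0,0],[0,0,0,0,0,0]]' 15 15 && python3 -m inch '[[0,0,0,0,0,0],[0,0,0,0,0,0],[0,0,0,0,0,0],[0,0,0,0,0,0]]' 10 50
```

```text
clock: 15.37
tool_pos: [0.5332, 0.2058, 0.1477]
eef_rot: [-0.169, -0.686, 0.687, 0.169]
contact_force: [0.9, 0.0, 0.3]
opening: 0.999
clock: 16.37
tool_pos: [0.533, 0.2062, 0.1482]
eef_rot: [0.169, 0.687, -0.687, -0.169]
contact_force: [-1.6, 1.3, 0.6]
opening: 0.292
clock: 16.7
tool_pos: [0.5329, 0.2062, 0.1482]
eef_rot: [0.169, 0.687, -0.687, -0.169]
contact_force: [-3.5, 1.7, 1.4]
opening: 0.284
```

The knob is gripped at about 25.5 mm with little lateral load. I'll pull up in steps.

```bash
python3 -m inch '[[0,-2,0,0,0,0],[0,-2,0,0,0,0],[0,-2,0,0,0,0],[0,-2,0,0,0,0],[0,0,0,0,0,0],[0,0,0,0,0,0]]' && python3 -m inch '[[0,-1,0,0,0,0],[0,-1,0,0,0,0],[0,-1,0,0,0,0],[0,0,0,0,0,0],[0,0,0,0,0,0],[0,0,0,0,0,0]]' && python3 -m inch '[[0,-1,0,0,0,0],[0,0,0,0,0,0],[0,0,0,0,0,0],[0,0,0,0,0,0]]'
```

```text
clock: 17.2
tool_pos: [0.5329, 0.206, 0.1558]
eef_rot: [-0.168, -0.687, 0.687, 0.169]
contact_force: [-2.9, 3.9, -8.9]
opening: 0.277
clock: 17.7
tool_pos: [0.533, 0.2061, 0.159]
eef_rot: [-0.169, -0.687, 0.687, 0.169]
contact_force: [-2.7, 3.8, -10.8]
opening: 0.28
clock: 18.03
tool_pos: [0.5329, 0.206, 0.16]
eef_rot: [-0.168, -0.687, 0.687, 0.169]
contact_force: [-2.8, 5.7, -10.7]
opening: 0.281
```

```bash
python3 -m inch '[[0,-0.6,0,0,0,0],[0,-0.4,0,0,0,0],[0,0,0,0,0,0],[0,0,0,0,0,0],[0,0,0,0,0,0]]' && python3 - <<'E'
from fit import *
d=snap('wrist','w13.png');s=r.get_state();print(s['opening']*88.1,s['tool_pos'],s['contact_force'])
d=snap('scene','s13.png');H,S,V,P=fields(d)
cv2.imwrite('pics/s13c.png',cv2.resize(d['img'][130:280,250:450],None,fx=4,fy=4)[:,:,::-1])
for f in ['w12.png','w13.png']:
    d=load(f);print(f);H,S,V,P=fields(d);v,u=np.mgrid[0:420,0:560]
    m=big(((H<8)|(H>172))&(S>150)&(V>70)&(u>240)&(u<320)&(v>220)&(v<302));print('red',m.sum(),P[m].mean(0),np.median(P[m],0))
E
```

```text
clock: 18.45
tool_pos: [0.5329, 0.206, 0.1604]
eef_rot: [-0.168, -0.687, 0.687, 0.169]
contact_force: [-1.5, 5.3, -16.0]
opening: 0.282
25.004623764372354 [0.53294457 0.20605434 0.16042147] [ -1.33243133   4.71268255 -14.8815482 ]
w12.png
red 1331 [0.53212294 0.20424773 0.21263674] [0.53225716 0.20444035 0.21202078]
w13.png
red 1223 [0.53109908 0.2021521  0.22471237] [0.53095555 0.2023408  0.22404288]
```

View pics/w13.png

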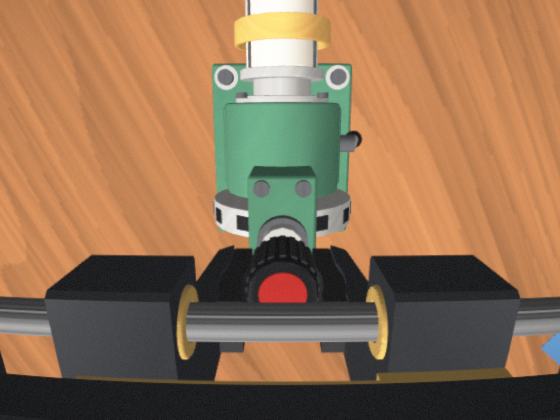

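View pics/s13c.png

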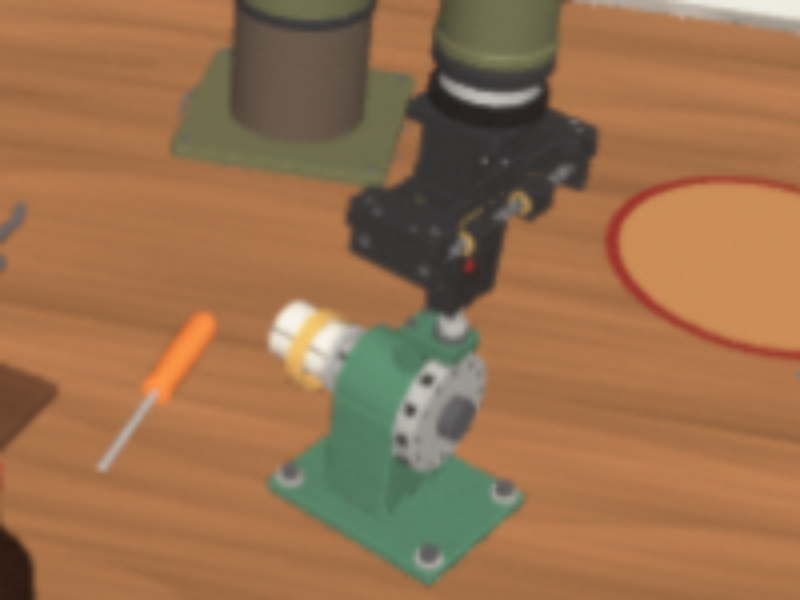

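The red spot rose from 0.2120 to 0.2240 m, which is 12 mm, and the force jumped from 11 to 15–16 N, so the plunger is at its stop. I'll hold briefly and check everything once more.

```bash
python3 -m inch '[[0,0,0,0,0,0],[0,0,0,0,0,0],[0,0,0,0,0,0],[0,0,0,0,0,0],[0,0,0,0,0,0],[0,0,0,0,0,0]]' && python3 - <<'E'
from fit import *
d=snap('top','t14.png');w=snap('wrist','w14.png')
H,S,V,P=fields(w);v,u=np.mgrid[0:420,0:560]
m=big(((H<8)|(H>172))&(S>150)&(V>70)&(u>240)&(u<320)&(v>220)&(v<302));print('red',np.median(P[m],0))
b=big((H>15)&(H<32)&(S>110)&(V>80)&(P[...,2]>.06)&(P[...,2]<.14)&(u>200)&(u<360)&(v<80));p=P[b];ax=np.array([.466,.885]);t=(p[:,:2]-[.469,.083])@ax;print('bangle along mandrel',t.min(),t.max(),'z max',p[:,2].max())
E
```

```text
clock: 19.05
tool_pos: [0.5329, 0.2061, 0.1604]
eef_rot: [-0.168, -0.687, 0.687, 0.169]
contact_force: [-1.6, 4.9, -14.9]
opening: 0.281Traceback (most recent call last):
  File "<stdin>", line 3, in <module>
  File "fit.py", line 6, in fields
    return hsv[...,0],hsv[...,1],hsv[...,2],pts(d,np.c_[u.ravel(),v.ravel()]).reshape(420,560,3)
                                            ~~~^^^^^^^^^^^^^^^^^^^^^^^^^^^^^^
  File "h.py", line 18, in pts
    c=rays(d,uv)*z[:,None]; T=w_from_c(d); return (c@T[:3,:3].T+T[:3,3])
                              ~~~~~~~~^^^
  File "h.py", line 11, in w_from_c
    T=np.eye(4);T[:3,:3]=R.from_quat(d['rot']).as_matrix();T[:3,3]=d['pos'];return T@d['tool_from_camera']
                                     ~^^^^^^^
KeyError: 'rot'
```

View pics/t14.png

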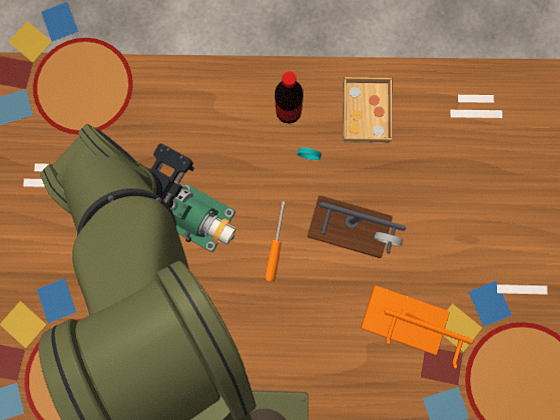

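The top view shows the bangle on the mandrel at (220,230). The steel bangle (388,240), bottle (288,98) and screwdriver (275,245) are where they started. I'll run the last numeric check, then hand in.

```bash
python3 - <<'E'
from fit import *
w=load('w14.png');H,S,V,P=fields(w);v,u=np.mgrid[0:420,0:560]
m=big(((H<8)|(H>172))&(S>150)&(V>70)&(u>240)&(u<320)&(v>220)&(v<302));print('red',np.median(P[m],0))
b=big((H>15)&(H<32)&(S>110)&(V>80)&(P[...,2]>.06)&(P[...,2]<.14)&(u>200)&(u<360)&(v<80));p=P[b];t=(p[:,:2]-[.469,.083])@np.array([.466,.885]);print('bangle along mandrel',np.percentile(t,[1,50,99]))
s=r.get_state();print(s['clock'],s['contact_force'],s['opening']);print(r.finish_job())
E
```

```text
red [0.53088162 0.20240837 0.2240068 ]
bangle along mandrel [0.02189518 0.02913975 0.03556738]
19.15 [ -1.5069194    5.2556594  -15.46210779] 0.2790275042626759
the job is handed in; nothing more can be done
None
```

The brass bangle is on the white mandrel and released, and the arm is holding the plunger knob fully up. I handed the job in at 19.15 s of the 56 s limit.

**Bangle:** The last check put its band about 22–36 mm in from the mandrel's free end, so its whole width is on the 50 mm mandrel.

**Plunger:** The knob's red spot rose 12.0 mm (0.2120 to 0.2240 m) and stayed there when re-measured about 0.6 s later. The wrist force went from about 11 N to about 15 N at the end of the pull, so it is against its stop. I am gripping it at 50 N and saw no slip.

**Other objects:** In the last top picture the steel bangle, bottle, screwdriver and both look-alikes look to be where they started. I compared these by eye and did not measure them.

**One disagreement:** The fingers actually end about 35 mm short of the reported TCP. My first close on the bangle was therefore too high and only touched its upper part. The bangle had not moved, so I reopened, went lower and allowed for the offset from then on.

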